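# Work the sagging bolt and hold the specimen locker's gate ajar

## Robot

A 6-joint arm with a two-finger parallel gripper is mounted at the origin on a cart in front of the work surface, level with it; the furniture and walls round the work are solid. World frame = base frame: x ahead of the robot, y to its left, z up, the work surface at z = 0. Lengths are in m, angles in rad, forces in N, time in s.
With the tool pointing down it reaches from about 0.325 to 0.9 m from the base axis. Payload 3.5 kg.
Tool frame: the origin (TCP) lies between the finger pads; the fingertips stand 8 mm ahead of it and the grasp point (between the pads) lies 11 mm behind it (ctrl.tip_reach is the distance from the TCP to the fingertips, in m); z points along the fingers, y is the line along which they close (so a half turn about z gives the same grasp; the last joint's range is limited). The gripper opens to 85 mm and grips with 20 to 120 N. Pads are 22 mm wide; open, the fingers measure 114 mm over their backs; the gripper's body (76 mm by 85 mm) begins 54 mm behind the grasp point. The pads swing forward as they close: fully open they stand 13 mm farther back than shut.
Start: joints at [1.172, 0.276, -0.026, 1.268, 0, 1.467], TCP at [0.182, 0.598, 0.239] pointing down, gripper open.
Joint ranges: [-3.12, 3.12], [-0.85, 1.88], [-1.08, 1.24], [-1.95, 2.15], [-1.57, 1.53], [-3.14, 3.14]. Speed limits (rad/s): [2.57, 2.57, 3.14, 3.14, 3.14, 3.14].

## Interface

Orientations are given as a unit quaternion [w, x, y, z].
In Python, from plant import ctrl, viewer, sign_off gives the robot as it stands.
- The arm moves only by the shell command python3 -m crank 'ROWS' [FORCE]. ROWS is JSON, a list that holds one entry, the list of rows, each a list of 7 numbers: the shift along the tool's x, y, z in cm, then the turn, a rotation vector about the tool's x, y, z in rad, then the opening in per cent of the stroke, from 0 (shut) to 100 (fully open). In form: [[[x, y, z, wx, wy, wz, grip], ...]]. A call has 1 to 10 rows; each row is the pose to reach, as a shift and turn from the pose commanded when the call began, along the tool's axes at that moment; what a row does not reach only later rows make up. A row lasts 1/12 s, in which the tool goes at most 41.7 mm and 7.16 degrees, less where a joint would pass 70% of its speed; a pose out of reach is approached as far as the arm can. A call with a gripper value outside its range is refused whole. The fingers move at their own pace and stop on an object; FORCE is the grip in N (left out, the last holds). Time passes only in rows, so rows that repeat a pose let the fingers close. It gives the time, the measured TCP pose, the force, the opening and the grip force at its end, in the units of the state.
- ctrl.observe(): the state, without advancing time (a new reading comes with each control period).
- viewer.read_camera(name): name is "scene" or "top" or "wrist"; returns the picture (480x640x3 uint8, red, green, blue); there is no depth.
- viewer.calibration(name): a dict with "fx", "fy", "cx", "cy" (pixels), "R" (3x3) and "t" (3): a world point X has camera coordinates R X + t. Camera axes: x right, y down, z forward; pixel columns grow to the right and rows downward; lengths in m; the calibration is good to about 2 mm. The wrist camera is an equidistant fisheye: a pixel r from the principal point sees the ray r / f radians off the axis. A picture is of the moment at which its call begins: read the wrist's pose just before it. calibration takes no time and is no camera call; for the wrist camera it gives the pose at the moment of the call.
- sign_off(): hands the job in; it is judged then, once.
The state is a dict: "time": time; "joints": joint angles; "qd": joint speeds; "joint_efforts": joint torques, N m; "eef_pos": TCP position; "eef_rot": TCP orientation; "contact_force": force on the tool from outside, world axes, zero at the start; "ft_torque": the same for the moment, N m; "gripper_width": finger opening in m; "finger_force": force on a finger pad.
Only numpy, scipy, OpenCV 4.12 (cv2) and the standard library are available. Lean on these libraries where they do the work, as an engineer would, in place of code of your own. Each camera call takes 0.05 s, during which the arm holds its last target. There are 200 camera calls.

## Task

The little specimen locker's sprung gate is held shut by a worn barrel bolt that sags, so its hooked nose is caught behind the bent-up lip of the brass keeper. Take the bolt by its black knob, ease it up until its nose clears the lip without straining against the keeper, draw it back towards the hinge clear of the keeper, then swing the gate towards you until its free edge has opened about 10 cm. Finish there, still gripping the knob and holding the gate ajar against its spring, and leave the other things on the table where they are.

Things in the scene. Friction and masses are not known exactly. Their poses are not given: they have to be found in the camera images.
- locker: White bench-top locker with a clear roof, 120 deep x 335 wide x 144 high mm, fixed to the table; a rack of capped tubes stands inside. Origin: middle of the front lower edge, on the table; x points into the locker (away from the robot), y along the front to the hinge side (left), z up. The blue barred gate closes its front.
- knob_grip (a point): Centre of the bolt's upright black round knob, 18 mm across, on the rod 44 mm above its axis and 24 mm ahead of the gate's middle plane. Grip from 26 mm below to 14 mm above this point; a 25 mm cap reaches to 23 mm above. At rest 162 mm up, 18 mm above the roof; guides and keeper stay below the roof's top +2 mm. Round: a grip may turn about it. Axes: the gate's (y along the bolt to the hinge, z up).
- gate_hinge (a point): Point on the gate's upright hinge line at the left of the locker front, at the height of the bolt's axis at rest (118 mm). The gate swings about the vertical through it. The knob starts about 155 mm from it along the gate.
- gate_edge (a point): Middle of the gate's free right-hand edge, 262 mm from the hinge line, 118 mm up.
- gate (a joint): Gate angle, rad: 0 shut, grows as the free edge swings out of the locker towards the robot (clockwise from above); 0.4 puts the free edge about 104 mm out. A spring shuts it again (about 0.15 N m plus 0.15 N m per rad): some 2 N at the knob.
- bolt_draw (a joint): How far the bolt is drawn along the gate towards the hinge, m: 0 fully shot, 0.045 end stop; friction under 1 N, stays where left. A 12 mm rod whose hooked nose (right end, 12 mm long) hangs 20 mm below the rod's axis. Unless lifted, the nose meets the keeper's lip (3 mm thick) at about 0.008; it is clear of the keeper from 0.0235.
- bolt: The steel bolt with its knob and hooked nose; origin on the rod's axis under the knob, 118 mm up at rest (sagging, weight about 1.5 N), liftable by 20 mm in its tall guide slots. The bent brass keeper's height is unknown: its lip overlaps the nose by 4.5 to 11.5 mm, and its roof stops the nose 5 mm above the lift that just clears the lip (at 9.5 to 16.5 mm). Lift until the roof is felt, back off 1 to 2 mm, then draw.
- marker: Black marker pen, 17x140x16 mm, bystander; origin under its middle.
- tape_roll: White tape roll, 49x50x26 mm, bystander; origin under its middle.
- swab_pack: Flat white and blue swab pack, 31x175x8 mm, bystander; origin under its middle.
- cassette_case: Blue snap case with a clear lid, 79x112x42 mm, bystander; origin under its middle.
- cassette: White test cassette, 20x70x5 mm, bystander; origin under its middle.

How it is judged:
On the way, in this order (a step that is already met when the one before it is completed fails the run):
1. the bolt is lifted by the knob while its nose is still behind the keeper's lip (height (world z) of bolt above 0.122 m and value of joint bolt_draw below 0.012 m and value of joint gate below 0.05 rad), for 0.03 s.
2. the bolt is drawn clear of the keeper (value of joint bolt_draw above 0.0235 m), for 0.1 s.
3. the gate is ajar, held by the knob (value of joint gate above 0.25 rad and contact force between the fingers and bolt above 1 N), for 0.2 s.
At the end, for the whole second after the job is handed in: The fingers still grip the bolt's knob (contact force over 1 N), the bolt is drawn at least 23.5 mm (clear of the keeper), and the gate stands still, open by 0.27 to 0.53 rad (free edge about 70 to 135 mm out) (value of joint gate between 0.27 and 0.53 rad and velocity of joint gate between -0.05 and 0.05 rad/s and value of joint bolt_draw above 0.0235 m and contact force between the fingers and bolt above 1 N); the arm keeps its last pose, push and grip.
It fails at once if the nose strains against the keeper with more than 40 N (contact force between bolt and keeper_c0 above 40 N or contact force between bolt and keeper_c1 above 40 N or contact force between bolt and keeper_c2 above 40 N).
It fails at once if a bystander is moved by more than 25 mm (distance of any of marker, tape_roll, swab_pack, cassette_case, cassette from where it was at the start of the episode above 0.025 m).
It also fails if it takes over 32 s, if anything falls off the work surface, if the arm or the gripper's body presses on something with over 40 N, if the wrist force passes 120 N, or if a joint passes its speed limit or range.

## Working session

There is one attempt and no reset: what is moved stays moved. The work goes in short steps, Python scripts to look and compute and a shell command to move; the robot and the scene stay as the last step left them, time stands still between calls to the robot, and variables do not carry over. Pictures are saved under pics/ and viewed, at most 10 in all, crops included, and the job is handed in when it is done.

```bash
mkdir -p pics; ls; python3 - <<'E'
from plant import ctrl, viewer
import cv2
s=ctrl.observe();print({k:s[k] for k in('time','eef_pos','eef_rot','gripper_width','contact_force')},ctrl.tip_reach)
for n in('scene','top'):
    cv2.imwrite(f'pics/{n}.png',viewer.read_camera(n)[:,:,::-1])
    c=viewer.calibration(n);print(n,c)
E
```

```text
pics
{'time': 0.0, 'eef_pos': array([0.18190553, 0.59713974, 0.23812506]), 'eef_rot': array([-2.76709708e-04,  1.47363860e-01,  9.89081700e-01, -1.09823667e-03]), 'gripper_width': 0.08499469904743605, 'contact_force': array([-0.20026382,  0.36945361,  0.49799066])} 0.008
scene {'fx': 491.7062576050551, 'fy': 491.7062576050551, 'cx': 323.264963313805, 'cy': 241.25231924580197, 'R': array([[ 0.8429867 , -0.53793324, -0.00112411],
       [-0.27348674, -0.42677542, -0.86201377],
       [ 0.46322612,  0.72697357, -0.50688361]]), 't': array([-0.45777833,  0.21421474,  1.03698673])}
top {'fx': 613.4295002589612, 'fy': 613.4295002589612, 'cx': 325.9595661771797, 'cy': 234.6154512679541, 'R': array([[ 0.02414093, -0.99969357,  0.00547568],
       [-0.9395965 , -0.02455967, -0.34140187],
       [ 0.34143174,  0.00309683, -0.93990147]]), 't': array([-0.09209606,  0.50981706,  1.59563609])}
```

View pics/scene.png

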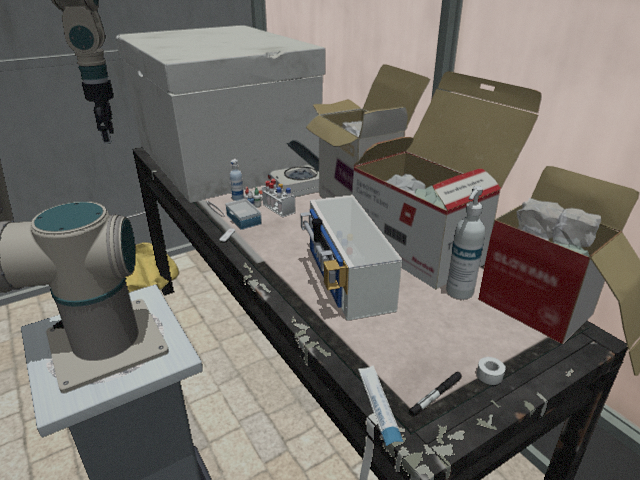

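View pics/top.png

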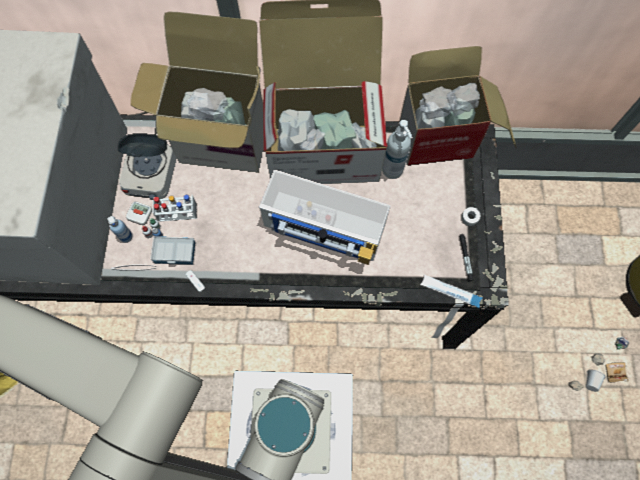

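The scene view shows the locker around (350,255), with its brass keeper at (337,275). In the top view it sits around (325,220), the keeper is at (370,252) and the dark knob is near (322,235). I'll enlarge both.

```bash
python3 - <<'E'
import cv2
a=cv2.imread('pics/top.png')[160:280,250:400];b=cv2.imread('pics/scene.png')[185:325,295:410]
cv2.imwrite('pics/topc.png',cv2.resize(a,None,fx=5,fy=5,interpolation=cv2.INTER_CUBIC))
cv2.imwrite('pics/scenec.png',cv2.resize(b,None,fx=4,fy=4,interpolation=cv2.INTER_CUBIC))
E
```

```text
(no output)
```

View pics/topc.png

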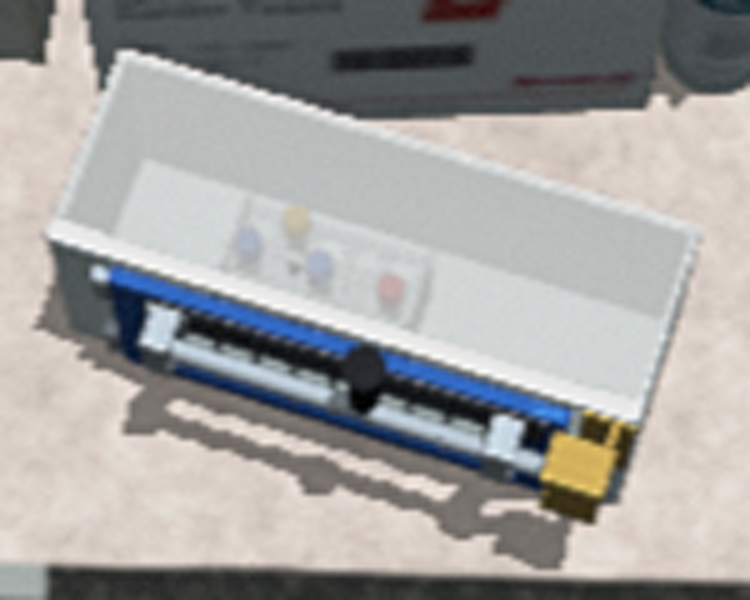

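View pics/scenec.png

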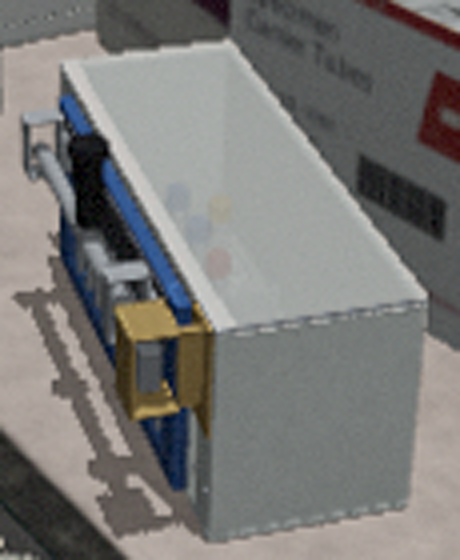

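The top crop gives the knob cap centre at about (364,368), so full (322.8,233.6). The roof corners are at crop (50,235), (635,418), (700,235) and (125,55). In the scene crop the cap top is at about (88,141), full (317,220), and the roof front right corner is at (212,330).

```bash
cat > h.py <<'E'
import numpy as np
from plant import ctrl, viewer
def ray(n,u,v):
    c=viewer.calibration(n);R,t=np.array(c['R']),np.array(c['t'])
    return -R.T@t, R.T@np.array([(u-c['cx'])/c['fx'],(v-c['cy'])/c['fy'],1])
def at(n,u,v,z):
    o,d=ray(n,u,v);return o+d*(z-o[2])/d[2]
def proj(n,X):
    c=viewer.calibration(n);p=c['R']@X+c['t'];return np.array([c['fx']*p[0]/p[2]+c['cx'],c['fy']*p[1]/p[2]+c['cy']])
E
python3 - <<'E'
from h import *
np.set_printoptions(precision=4,suppress=True)
P=[at('top',250+u/5,160+v/5,.144) for u,v in((50,235),(635,418),(700,235),(125,55))]
FL,FR,BR,BL=P
for p in P:print(p)
print('w',np.linalg.norm(FL-FR),np.linalg.norm(BL-BR),'d',np.linalg.norm(FR-BR),np.linalg.norm(FL-BL))
for a,b in((FR,FL),(BR,BL)):
  y=b-a;print('yaw',np.arctan2(-y[0],y[1]))
print('scene FR,FL',at('scene',348,267.5,.144),at('scene',311.2,201.5,.144))
K=at('top',322.8,233.6,.185);print('knob top',K,'scene proj',proj('scene',K),at('scene',317,220,.185))
E
```

```text
[0.5669 0.1003 0.144 ]
[ 0.4706 -0.2148  0.144 ]
[ 0.5762 -0.2504  0.144 ]
[0.6752 0.0655 0.144 ]
w 0.3294835619162438 0.3310333006707089 d 0.1113676210145317 0.1137443664093607
yaw -0.29652762028297464
yaw -0.3038081520821439
scene FR,FL [ 0.4665 -0.2159  0.144 ] [0.5655 0.0939 0.144 ]
knob top [ 0.48   -0.0714  0.185 ] scene proj [316.6664 220.9038] [ 0.483  -0.0681  0.185 ]
```

Widths and depths agree with the given sizes. Yaw is about -0.30, so tool y already lies along the gate. The knob is near (0.481,-0.070). I'll check obstacle clearance on the path before moving.

```bash
python3 - <<'E'
from h import *
np.set_printoptions(precision=3,suppress=True)
for n,u,v in(('top',105,278),('top',127,240),('scene',190,202),('scene',237,197),('top',100,285),('top',165,262)):print(n,u,v,at(n,u,v,0))
print('freezer top corner',at('scene',182,95,.35),at('top',80,235,.35))
from scipy.spatial.transform import Rotation as R
s=ctrl.observe();r=R.from_quat(np.roll(s['eef_rot'],-1));print(r.as_matrix())
for T in([.481,-.070,.30],[.481,-.070,.148]):print(r.inv().apply(np.array(T)-s['eef_pos'])*100)
E
```

```text
top 105 278 [0.398 0.542 0.   ]
top 127 240 [0.513 0.495 0.   ]
scene 190 202 [0.38  0.562 0.   ]
scene 237 197 [0.526 0.513 0.   ]
top 100 285 [0.377 0.553 0.   ]
top 165 262 [0.45  0.378 0.   ]
freezer top corner [0.399 0.542 0.35 ] [0.402 0.483 0.35 ]
[[-0.957  0.291 -0.001]
 [ 0.291  0.957 -0.002]
 [ 0.    -0.002 -1.   ]]
[-48.055 -55.12   -6.072]
[-48.058 -55.089   9.128]
```

```bash
python3 -m crank '[[[-12,-14,-6,0,0,0,70],[-24,-28,-6,0,0,0,70],[-24,-28,-6,0,0,0,70],[-24,-28,-6,0,0,0,70],[-36,-41,-6,0,0,0,70],[-36,-41,-6,0,0,0,70],[-36,-41,-6,0,0,0,70],[-36,-41,-6,0,0,0,70],[-36,-41,-6,0,0,0,70],[-36,-41,-6,0,0,0,70]]]' 40
```

```text
time: 0.93
eef_pos: [0.3515, 0.2197, 0.289]
eef_rot: [-0.0, 0.147, 0.989, -0.0]
contact_force: [1.9, -0.0, -0.8]
gripper_width: 0.0598
finger_force: 0.0
```

```bash
python3 -m crank '[[[-10,-12,0,0,0,0,70],[-20,-23.5,0,0,0,0,70],[-20,-23.5,0,0,0,0,70],[-20,-23.5,0,0,0,0,70],[-20,-23.5,0,0,0,0,70],[-20,-23.5,0,0,0,0,70],[-20,-23.5,0,0,0,0,70],[-20,-23.5,0,0,0,0,70],[-20,-23.5,0,0,0,0,70],[-20,-23.5,0,0,0,0,70]]]'
python3 - <<'E'
from h import *
import cv2
c=viewer.calibration('wrist');im=viewer.read_camera('wrist')[:,:,::-1];print(c)
cv2.imwrite('pics/w1.png',im);print(ctrl.observe()['eef_pos'])
E
```

```text
time: 1.77
eef_pos: [0.4741, -0.0621, 0.2884]
eef_rot: [-0.001, 0.148, 0.989, 0.0]
contact_force: [-0.5, 0.2, -0.6]
gripper_width: 0.0597
finger_force: 0.0
{'fx': 371.64829954431775, 'fy': 371.64829954431775, 'cx': 324.5758989016546, 'cy': 240.50631212869644, 'R': array([[ 2.92981341e-01,  9.56117934e-01,  6.55590290e-04],
       [ 9.22802399e-01, -2.82951822e-01,  2.61484222e-01],
       [ 2.50195255e-01, -7.60050179e-02, -9.65207528e-01]]), 't': array([-0.07970178, -0.50035885,  0.30205516])}
[ 0.47374876 -0.06116638  0.28853242]
```

View pics/w1.png

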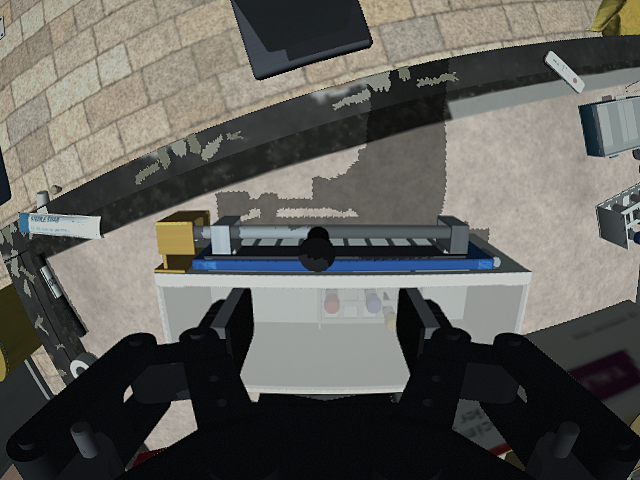

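The wrist view shows the cap centre at about (317,255), the roof front edge level near row 271, and the guides and keeper well to the sides. Next I'll turn this into a position.

```bash
cat >> h.py <<'E'
def wat(u,v,z):
    c=viewer.calibration('wrist');R,t=np.array(c['R']),np.array(c['t'])
    a=np.array([u-c['cx'],v-c['cy']]);r=np.linalg.norm(a);th=r/c['fx']
    d=R.T@np.r_[a/r*np.sin(th),np.cos(th)];o=-R.T@t
    return o+d*(z-o[2])/d[2]
E
python3 - <<'E'
from h import *
from scipy.spatial.transform import Rotation as R
np.set_printoptions(precision=4,suppress=True)
K=wat(317,255,.185);L=wat(157,273,.144);Q=wat(530,272,.144)
print(K,L,Q,np.linalg.norm(L-Q),np.arctan2(-(Q-L)[0],(Q-L)[1]))
s=ctrl.observe();r=R.from_quat(np.roll(s['eef_rot'],-1));print(s['eef_pos'],r.as_matrix())
K=(K[:2]+np.array([.4805,-.0705]))/2
for z in(.2,.148):print(K,r.inv().apply(np.r_[K,z]-s['eef_pos'])*100)
E
```

```text
[ 0.4789 -0.068   0.185 ] [ 0.4671 -0.2093  0.144 ] [0.5627 0.1034 0.144 ] 0.3270386379844497 -0.2966488420763317
[ 0.4737 -0.0612  0.2885] [[-0.9564  0.2921 -0.0017]
 [ 0.2921  0.9564  0.001 ]
 [ 0.0019  0.0005 -1.    ]]
[ 0.4797 -0.0692] [-0.8204 -0.6034  8.8514]
[ 0.4797 -0.0692] [-0.8302 -0.6058 14.0514]
```

```bash
python3 -m crank '[[[-0.8,-0.6,0,0,0,0,70],[-0.8,-0.6,3,0,0,0,70],[-0.8,-0.6,6,0,0,0,70],[-0.8,-0.6,9,0,0,0,70],[-0.8,-0.6,11,0,0,0,70],[-0.8,-0.6,12.5,0,0,0,70],[-0.8,-0.6,13.5,0,0,0,70],[-0.8,-0.6,14,0,0,0,70],[-0.8,-0.6,14,0,0,0,70],[-0.8,-0.6,14,0,0,0,70]]]'
python3 - <<'E'
from h import *
import cv2
im=viewer.read_camera('wrist')[:,:,::-1]
cv2.imwrite('pics/w2.png',im);s=ctrl.observe();print(s['eef_pos'],s['contact_force'])
E
```

```text
time: 2.65
eef_pos: [0.4809, -0.0693, 0.1498]
eef_rot: [0.001, 0.147, 0.989, -0.0]
contact_force: [-1.3, 0.9, 0.2]
gripper_width: 0.0598
finger_force: 0.0
[ 0.48133981 -0.06957164  0.15025809] [-0.41445951  0.47253383 -0.54784213]
```

View pics/w2.png

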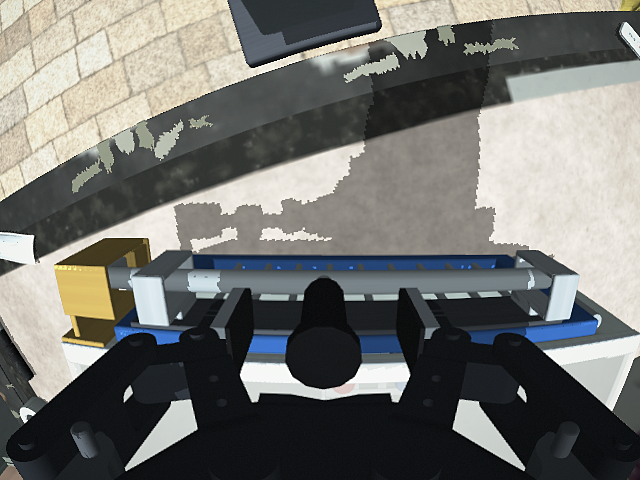

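The knob stands midway between the pads: its shaft is at column 325 and the pads are at 240 and 410. I'll go down 3 mm and close gently.

```bash
python3 -m crank '[[[0,0,0.3,0,0,0,70],[0,0,0.3,0,0,0,40],[0,0,0.3,0,0,0,10],[0,0,0.3,0,0,0,10],[0,0,0.3,0,0,0,10],[0,0,0.3,0,0,0,10],[0,0,0.3,0,0,0,10],[0,0,0.3,0,0,0,10],[0,0,0.3,0,0,0,10]]]' 40
python3 -c "
from h import *
K=wat(323,356,.185);s=ctrl.observe();print(K,s['eef_pos'],s['contact_force'])"
```

```text
time: 3.45
eef_pos: [0.4806, -0.0697, 0.1465]
eef_rot: [0.0, 0.147, 0.989, -0.0]
contact_force: [-1.2, -1.0, 3.2]
gripper_width: 0.0197
finger_force: 38.9
[ 0.47504825 -0.06856731  0.185     ] [ 0.48064041 -0.06973556  0.14650544] [-1.21494735 -0.98489801  3.19137212]
```

```bash
python3 -m crank '[[[0,0,-0.2,0,0,0,10],[0,0,-0.4,0,0,0,10],[0,0,-0.6,0,0,0,10],[0,0,-0.8,0,0,0,10],[0,0,-0.8,0,0,0,10]]]'; python3 -m crank '[[[0,0,-0.1,0,0,0,10],[0,0,-0.1,0,0,0,10],[0,0,-0.1,0,0,0,10]]]'
```

```text
time: 3.87
eef_pos: [0.4804, -0.0696, 0.1543]
eef_rot: [0.0, 0.147, 0.989, -0.0]
contact_force: [0.8, -0.6, -2.0]
gripper_width: 0.0198
finger_force: 39.0
time: 4.12
eef_pos: [0.4804, -0.0696, 0.1551]
eef_rot: [0.0, 0.147, 0.989, -0.0]
contact_force: [0.9, -0.6, -0.9]
gripper_width: 0.0201
finger_force: 39.0
```

```bash
python3 -m crank '[[[0,0,-0.1,0,0,0,10],[0,0,-0.1,0,0,0,10],[0,0,-0.1,0,0,0,10]]]' | egrep 'pos|force|width'; python3 -m crank '[[[0,0,-0.1,0,0,0,10],[0,0,-0.1,0,0,0,10],[0,0,-0.1,0,0,0,10]]]'| egrep 'pos|force|width'
```

```text
eef_pos: [0.4803, -0.0696, 0.1561]
contact_force: [0.7, -0.7, -1.8]
gripper_width: 0.0201
finger_force: 39.0
eef_pos: [0.4803, -0.0696, 0.1572]
contact_force: [0.8, -1.0, -0.7]
gripper_width: 0.02
finger_force: 39.0
```

```bash
python3 -m crank '[[[0,0,-0.1,0,0,0,10],[0,0,-0.1,0,0,0,10],[0,0,-0.1,0,0,0,10]]]' | egrep 'pos|force|width'; python3 -c "
from h import *
import cv2
cv2.imwrite('pics/s2.png',cv2.resize(viewer.read_camera('scene')[200:320,290:410,::-1],None,fx=5,fy=5,interpolation=cv2.INTER_CUBIC))"
```

```text
eef_pos: [0.4803, -0.0695, 0.1582]
contact_force: [1.1, -1.0, -0.9]
gripper_width: 0.0198
finger_force: 39.0
```

View pics/s2.png

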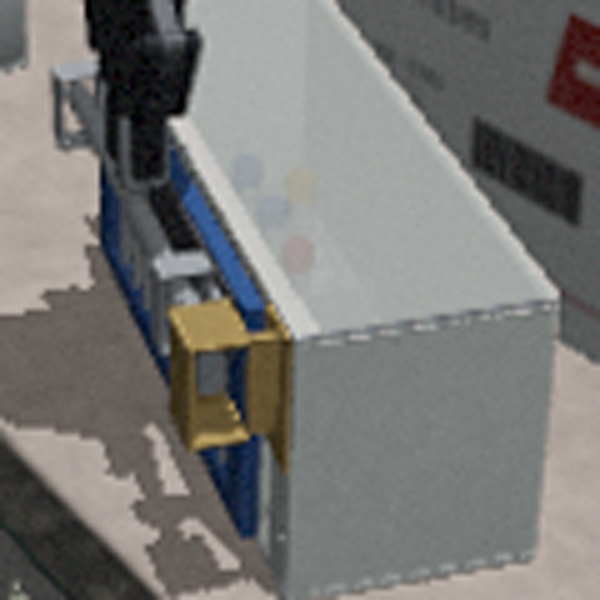

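The nose, at crop (210,370), has risen inside the keeper, and its lower end is well above the keeper floor. The bolt follows the grip, so I'll keep lifting in 1 mm steps.

```bash
python3 -m crank '[[[0,0,-0.1,0,0,0,10],[0,0,-0.1,0,0,0,10],[0,0,-0.1,0,0,0,10]]]' | egrep 'pos|_force|width'
```

```text
eef_pos: [0.4804, -0.0695, 0.1592]
contact_force: [0.2, -0.9, -0.6]
gripper_width: 0.0201
finger_force: 39.0
```

```bash
python3 -m crank '[[[0,0,-0.1,0,0,0,10],[0,0,-0.1,0,0,0,10],[0,0,-0.1,0,0,0,10]]]' | egrep 'pos|_force|width'
```

```text
eef_pos: [0.4804, -0.0695, 0.1602]
contact_force: [-0.2, -0.3, -1.9]
gripper_width: 0.02
finger_force: 39.0
```

```bash
python3 -m crank '[[[0,0,-0.1,0,0,0,10],[0,0,-0.1,0,0,0,10],[0,0,-0.1,0,0,0,10]]]' | egrep 'pos|_force|width'
```

```text
eef_pos: [0.4802, -0.0696, 0.1608]
contact_force: [1.1, -1.2, -3.9]
gripper_width: 0.0198
finger_force: 39.1
```

```bash
python3 -m crank '[[[0,0,-0.1,0,0,0,10],[0,0,-0.1,0,0,0,10],[0,0,-0.1,0,0,0,10]]]' | egrep 'pos|_force|width'
```

```text
eef_pos: [0.4799, -0.0698, 0.1615]
contact_force: [1.1, -3.7, -7.3]
gripper_width: 0.0199
finger_force: 39.3
```

The roof is felt at a TCP height of about 0.1605, where the force steps to -4 and then -7 N. I'll back off to about 0.159 and then draw.

```bash
python3 -m crank '[[[0,0,0.2,0,0,0,10],[0,0,0.3,0,0,0,10],[0,0,0.3,0,0,0,10],[0,0,0.3,0,0,0,10]]]' | egrep 'pos|_force|width'
```

```text
eef_pos: [0.4805, -0.0693, 0.1595]
contact_force: [0.8, -1.2, -1.5]
gripper_width: 0.0198
finger_force: 39.4
```

```bash
python3 -m crank '[[[0,0.2,0,0,0,0,10],[0,0.4,0,0,0,0,10],[0,0.6,0,0,0,0,10],[0,0.8,0,0,0,0,10],[0,1,0,0,0,0,10],[0,1,0,0,0,0,10]]]' | egrep 'pos|_force|width'
```

```text
eef_pos: [0.4835, -0.0594, 0.1592]
contact_force: [-0.1, -0.1, -1.2]
gripper_width: 0.0199
finger_force: 39.4
```

The nose passed the lip position (8 mm) with no force, so I'll continue to about 34 mm.

```bash
python3 -m crank '[[[0,0.3,0,0,0,0,10],[0,0.6,0,0,0,0,10],[0,0.9,0,0,0,0,10],[0,1.2,0,0,0,0,10],[0,1.5,0,0,0,0,10],[0,1.8,0,0,0,0,10],[0,2.1,0,0,0,0,10],[0,2.4,0,0,0,0,10],[0,2.4,0,0,0,0,10],[0,2.4,0,0,0,0,10]]]' | egrep 'pos|_rot|_force|width'
python3 - <<'E'
from h import *
from scipy.spatial.transform import Rotation as R
np.set_printoptions(precision=2,suppress=True)
s=ctrl.observe();p=s['eef_pos'];r=R.from_quat(np.roll(s['eef_rot'],-1));m=r.as_matrix()
d=np.hypot(*(p[:2]-np.array([.4804,-.0695])));print('draw mm',d*1e3,s['time'])
q=np.array([-.024,-(.155-d),0])   # knob rel hinge, gate frame; gate x = -tool x, y = tool y, z=-tool z
for th in np.arange(.05,.46,.05):
    D=R.from_rotvec([0,0,-th]).apply(q)-q
    print(round(th,2),np.array([-D[0],D[1],0])*100)
E
```

```text
eef_pos: [0.4905, -0.0365, 0.1591]
eef_rot: [0.0, 0.147, 0.989, 0.0]
contact_force: [1.3, -0.1, -2.0]
gripper_width: 0.0196
finger_force: 39.4
draw mm 34.53869746429406 7.5833
0.05 [0.6  0.14 0.  ]
0.1 [1.19 0.3  0.  ]
0.15 [1.77 0.49 0.  ]
0.2 [2.35 0.72 0.  ]
0.25 [2.91 0.97 0.  ]
0.3 [3.45 1.25 0.  ]
0.35 [3.99 1.55 0.  ]
0.4 [4.5  1.89 0.  ]
0.45 [5.   2.24 0.  ]
```

```bash
python3 -m crank '[[[0.3,0.07,0,0,0,0.025,10],[0.6,0.14,0,0,0,0.05,10],[0.9,0.22,0,0,0,0.075,10],[1.2,0.3,0,0,0,0.1,10],[1.5,0.4,0,0,0,0.125,10],[1.8,0.5,0,0,0,0.15,10],[2.1,0.6,0,0,0,0.175,10],[2.35,0.72,0,0,0,0.2,10],[2.35,0.72,0,0,0,0.2,10]]]'
```

```text
time: 8.33
eef_pos: [0.4696, -0.023, 0.1591]
eef_rot: [-0.0, 0.246, 0.969, 0.0]
contact_force: [2.5, -1.1, -2.3]
gripper_width: 0.0197
finger_force: 39.4
```

```bash
python3 -m crank '[[[0.3,0.07,0,0,0,0.025,10],[0.6,0.14,0,0,0,0.05,10],[0.9,0.22,0,0,0,0.075,10],[1.2,0.3,0,0,0,0.1,10],[1.5,0.4,0,0,0,0.125,10],[1.8,0.5,0,0,0,0.15,10],[2.1,0.6,0,0,0,0.175,10],[2.35,0.72,0,0,0,0.2,10],[2.35,0.72,0,0,0,0.2,10],[2.35,0.72,0,0,0,0.2,10]]]'
python3 -c "
from h import *
import cv2
cv2.imwrite('pics/t3.png',cv2.resize(viewer.read_camera('top')[150:290,240:400,::-1],None,fx=4,fy=4,interpolation=cv2.INTER_CUBIC))
cv2.imwrite('pics/w3.png',viewer.read_camera('wrist')[:,:,::-1])"
```

```text
time: 9.17
eef_pos: [0.453, -0.006, 0.1592]
eef_rot: [0.0, 0.34, 0.94, -0.0]
contact_force: [2.0, -0.7, -2.6]
gripper_width: 0.02
finger_force: 39.4
```

View pics/w3.png

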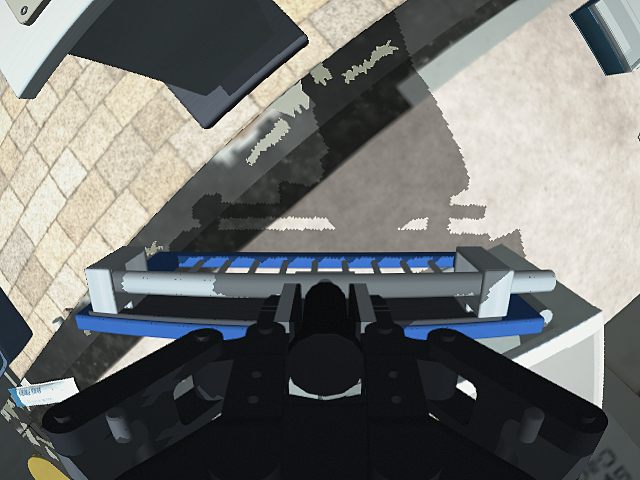

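View pics/t3.png

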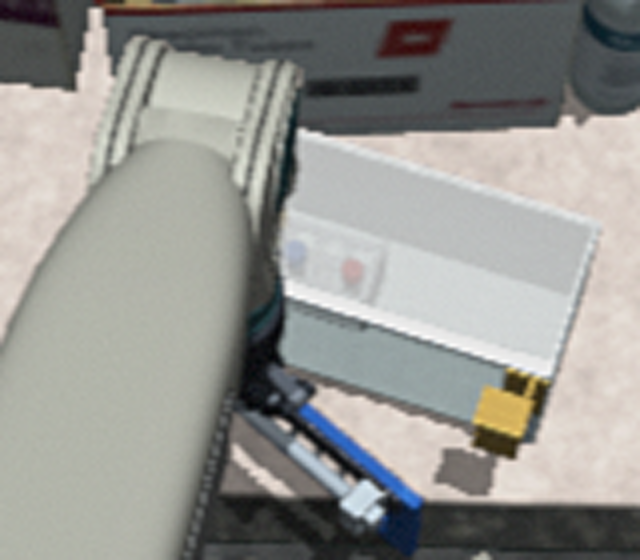

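The wrist view shows the gate rail level in the tool frame (row 325), so the gate angle matches the 0.4 rad tool turn. The knob is between the pads at (325,300). The top view shows the gate open and clear of the keeper. I'll let it settle, then hand in.

```bash
python3 -m crank '[[[0,0,0,0,0,0,10],[0,0,0,0,0,0,10],[0,0,0,0,0,0,10],[0,0,0,0,0,0,10],[0,0,0,0,0,0,10],[0,0,0,0,0,0,10]]]' && python3 -c "
from plant import sign_off
print(sign_off())"
```

```text
time: 9.77
eef_pos: [0.4527, -0.0058, 0.1591]
eef_rot: [0.0, 0.341, 0.94, 0.0]
contact_force: [2.1, -1.3, -1.3]
gripper_width: 0.0201
finger_force: 39.4
the job is handed in; nothing more can be done
None
```

The job is handed in at about 9.8 s, with no verdict returned: by my measurements the bolt was lifted clear of the lip and drawn about 34 mm, and the gate is held at about 0.4 rad with the knob still gripped at 39 N.

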